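# Lay out the pastry station from the washed stack

### The job

Lay out the pastry station from the stack that came out of the wash: stand each steel pastry ring in the middle of the cake board of its own size (larger ring on the larger board), cover the steel bowl of lemons with the grey silicone lid, well centred and knob up, and set the emptied wooden bowl gently, upright, in the middle of the scale's round plate. Do not shift or knock over the jug or the kitchen timer.

Things in the scene. Friction and masses are not known exactly. Their poses are not given: they have to be found in the camera images.
- large_ring: the larger of two open stainless pastry rings: upright tube 64 mm outside diameter, 2 mm wall, 45 mm high, about 70 g; at the start it stands on the lid, its centre about 47 mm from the lid's centre. Origin: centre of its lower edge, z up along its axis. Grasp it across its outside.
- small_ring: the smaller pastry ring: 44 mm outside diameter, 2 mm wall, 45 mm high, about 50 g; at the start it stands on the lid on the other side of the knob, about 43 mm from the lid's centre. Origin: centre of its lower edge, z up along its axis.
- lid: flat grey silicone lid, stiff, 168 mm diameter, 5 mm thick, with a knob in the middle of its top (22 mm diameter, narrower 18 mm neck on the lowest 10 mm, knob top 29 mm above the lid's underside), about 120 g; at the start it lies loose on the rim of the wooden bowl. Origin: centre of the underside, z up. The large ring stands at about +y of it, the small ring at about -y.
- wooden_bowl: round wooden salad bowl at the bottom of the stack: 180 mm outside diameter, 75 mm high; the upper 39 mm of its wall is upright and 12 mm thick (slightly faceted, wall centre 83 to 84 mm from the axis); foot 104 mm across; empty inside; about 320 g. Its rim shows round the lid. Origin: centre of its underside, z up. Lift it by pinching the rim from above.
- large_board: the larger round brown cardboard cake board: disc 96 mm diameter, 4 mm thick, flat on the counter, does not slide. Origin: centre of its underside, z up.
- small_board: the smaller round brown cardboard cake board: disc 72 mm diameter, 4 mm thick, flat on the counter, does not slide. Origin: centre of its underside, z up.
- steel_bowl: round stainless bowl with four lemons in it, loose, about 1.1 kg: rim 148 mm outside diameter, rim 85 mm above its underside, lemons all below the rim; the lid lies flat on the rim and overhangs it by 10 mm all round when centred. Origin: centre of its underside, z up.
- scale: white kitchen scale with a round steel plate (128 mm diameter) on it, the plate's top 40 mm above the counter; it does not slide or sink. Origin: on the counter under the middle of the plate, z up. The flat scale body is 170 x 150 mm (x, y) and 26 mm high, its middle 18 mm towards the scale's -x, with a small display on that side.
- jug: white ceramic jug, bystander, loose: belly 80 mm across, 125 mm high, with a handle reaching 67 mm from its axis on its own +y side. Origin: centre of its underside, z up. Must stay where it is.
- timer: round wind-up kitchen timer, bystander, loose: 56 mm across, 46 mm high. Origin: centre of its underside, z up. Must stay where it is.
Not all that is in view belongs to the job. Leave any blue look-alike of the wooden_bowl alone.

How it is judged:
At the end, for the whole second after the job is handed in: Each ring stands upright on the board of its size, centred within 12 mm; the lid lies level, knob up, on the steel bowl's rim, centred within 12 mm; the wooden bowl stands upright on the scale's plate, centred within 15 mm; all let go and at rest (horizontal distance between large_ring and large_board below 0.012 m and z of large_ring in the frame of large_board between 0.001 and 0.008 m and angle between each of large_ring, small_ring, lid, wooden_bowl, steel_bowl's own z axis and vertical below 0.06 rad and horizontal distance between small_ring and small_board below 0.012 m and z of small_ring in the frame of small_board between 0.001 and 0.008 m and horizontal distance between lid and steel_bowl below 0.012 m and z of lid in the frame of steel_bowl between 0.081 and 0.09 m and horizontal distance between wooden_bowl and scale below 0.015 m and z of wooden_bowl in the frame of scale between 0.036 and 0.045 m and linear speed of each of large_ring, small_ring, lid, wooden_bowl, steel_bowl below 0.02 m/s and angular speed of each of large_ring, small_ring, lid, wooden_bowl, steel_bowl below 0.2 rad/s); the robot touches nothing.
It fails at once if the jug is shifted by more than 30 mm or tipped (distance of jug from where it was at the start of the episode above 0.03 m or angle between jug's own z axis and vertical above 0.35 rad).
It fails at once if the timer is shifted by more than 30 mm or tipped (distance of timer from where it was at the start of the episode above 0.03 m or angle between timer's own z axis and vertical above 0.35 rad).
It fails at once if the wooden bowl is dropped or rammed onto the scale (over 60 N) (contact force between wooden_bowl and scale above 60 N).
It also fails if it takes over 131 s, if anything falls off the work surface, if the arm or the gripper's body presses on something with over 40 N, if the wrist force passes 120 N, or if a joint passes its speed limit or range.

### The arm

A 6-joint arm with a two-finger parallel gripper is mounted at the origin on the work surface. World frame = base frame: x ahead of the robot, y to its left, z up, the work surface at z = 0. Lengths are in m, angles in rad, forces in N, time in s.
With the tool pointing down it reaches from about 0.325 to 0.775 m from the base axis. Payload 9.3 kg.
Tool frame: the origin (TCP) lies midway between the tips of the shut fingers; the grasp point (between the pads) lies 19 mm behind it; z points along the fingers, y is the line along which they close (so a half turn about z gives the same grasp; the last joint's range is limited). The gripper opens to 85 mm and grips with 20 to 120 N. Pads are 22 mm wide; open, the fingers measure 114 mm over their backs; the gripper's body (76 mm by 85 mm) begins 54 mm behind the grasp point. The pads swing forward as they close: fully open they stand 13 mm farther back than shut.
Start: joints at [-1.408, 0.259, 0.021, 1.334, 0, 1.418], TCP at [0.171, -0.523, 0.231] pointing down, gripper open.
Joint ranges: [-3.04, 3.04], [-0.91, 1.82], [-1.04, 1.36], [-1.92, 1.95], [-1.52, 1.45], [-3.14, 3.14]. Speed limits (rad/s): [2.22, 2.22, 2.79, 3.14, 3.14, 3.14].

### API

Orientations are given as a unit quaternion [w, x, y, z].
In Python, from cell import manip, cams, ticket gives the robot as it stands.
- The arm moves only by the tool drive_tool, never from a script. Its argument "motion" is a list of rows, each an object of numbers: "tx", "ty", "tz": the shift along the tool's x, y, z in mm; "yaw": the turn about the tool's z in rad; "grip": the opening, from -1 (shut) to 1 (fully open). A call has 1 to 20 rows; each row shifts and turns the commanded pose from where the row before left it, along the tool's axes as they then stand; what a row does not reach is not made up. A row lasts 1/10 s, in which the tool goes at most 50 mm and 8.59 degrees, less where a joint would pass 70% of its speed; a pose out of reach is approached as far as the arm can. A call with a gripper value outside its range is refused whole. The fingers move at their own pace and stop on an object; the grip force is fixed at half the most. Time passes only in rows, so rows that do not move let the fingers close. It gives the time, the measured TCP pose, the force, the opening and the grip force at its end, in the units of the state.
- manip.get_state(): the state, without advancing time (a new reading comes with each control period).
- cams.camera(name): name is "scene" or "top"; returns (picture, depth): 384x512x3 uint8, red, green, blue; 384x512 float32, m along the optical axis (not along the pixel's ray), 0 where there is no reading.
- cams.get_calibration(name): a dict with "camera_matrix" (3x3 intrinsics, pixels), "R" (3x3) and "t" (3): a world point X has camera coordinates R X + t. Camera axes: x right, y down, z forward; pixel columns grow to the right and rows downward; lengths in m; the calibration is good to about 2 mm. A picture is of the moment at which its call begins. get_calibration takes no time and is no camera call.
- ticket.job_done(): hands the job in; it is judged then, once.
The state is a dict: "t": time; "joint_positions": joint angles; "joint_velocities": joint speeds; "effort": joint torques, N m; "ee_pos": TCP position; "tcp_rot": TCP orientation; "contact_force": force on the tool from outside, world axes, zero at the start; "moment": the same for the moment, N m; "width": opening from 0.0 (shut) to 1.0 (fully open); "grip_force": force on a finger pad.
Only numpy, scipy, OpenCV 4.12 (cv2) and the standard library are available. Lean on these libraries where they do the work, as an engineer would, in place of code of your own. Each camera call takes 0.05 s, during which the arm holds its last target. There are 200 camera calls.

## Working session

There is one attempt and no reset: what is moved stays moved. The work goes in short steps, Python scripts to look and compute and a tool call to move; the robot and the scene stay as the last step left them, time stands still between calls to the robot, and variables do not carry over. Pictures are saved under pics/ and viewed, at most 14 in all, crops included, and the job is handed in when it is done.

Besides the shell and the picture viewer there is one more tool, called by a JSON object that holds its "name" and its "arguments", one argument or row to a line. drive_tool: Moves the arm, as the interface text tells. Its arguments: {"type":"object","properties":{"motion":{"type":"array"}},"required":["motion"]}

```bash
mkdir -p pics; ls; python3 - <<'E'
from cell import manip,cams
import cv2,numpy as np
print(manip.get_state())
for n in("top","scene"):
    im,d=cams.camera(n); c=cams.get_calibration(n); print(n,c)
    cv2.imwrite(f"pics/{n}0.png",im[:,:,::-1]); np.savez(f"{n}0.npz",im=im,d=d,K=c["camera_matrix"],R=c["R"],t=c["t"])
E
```

```text
pics
{'t': 0.0, 'joint_positions': array([-1.40761102e+00,  2.59217912e-01,  2.07565349e-02,  1.33371797e+00,
        8.28675020e-06,  1.41819717e+00]), 'joint_velocities': array([ 6.65935316e-04,  4.30530117e-05, -6.94763179e-04, -5.50585265e-04,
        1.07431885e-03,  9.02851815e-04]), 'effort': array([-3.54953474e-03, -5.55644703e+01,  3.44526458e+01,  1.38274161e-02,
       -5.50069053e-04,  6.99866149e-06]), 'ee_pos': array([ 0.17076042, -0.52251835,  0.23065015]), 'tcp_rot': array([-6.91522216e-04,  9.87560660e-01,  1.57236967e-01,  4.83115745e-07]), 'contact_force': array([-0.16568698,  0.5817353 , -0.32553096]), 'moment': array([-0.03403421,  0.01118647, -0.00477947]), 'grip_force': 0.0, 'width': 0.9998800960155252}
top {'camera_matrix': array([[388.25094888,   0.        , 253.98861648],
       [  0.        , 388.25094888, 198.54665541],
       [  0.        ,   0.        ,   1.        ]]), 'R': array([[-2.56298581e-03, -9.99996715e-01, -2.41926163e-05],
       [-9.72962160e-01,  2.49928373e-03, -2.30951051e-01],
       [ 2.30950353e-01, -5.68385766e-04, -9.72965370e-01]]), 't': array([-0.00714211,  0.57238399,  1.03843943])}
scene {'camera_matrix': array([[419.8304219 ,   0.        , 258.08003981],
       [  0.        , 419.8304219 , 187.79618871],
       [  0.        ,   0.        ,   1.        ]]), 'R': array([[ 0.2450583 ,  0.96940803,  0.01394615],
       [ 0.57027116, -0.13249687, -0.81070055],
       [-0.7840518 ,  0.20662198, -0.5852949 ]]), 't': array([-0.14794175, -0.25265077,  1.60540597])}
```

View pics/top0.png

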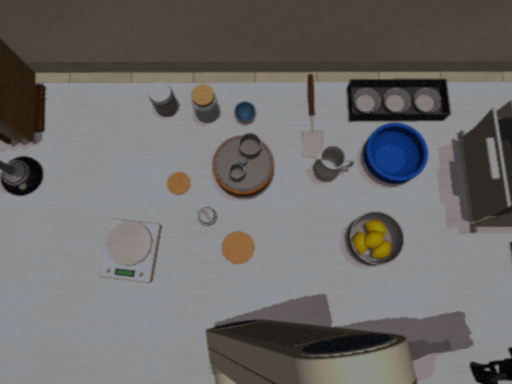

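View pics/scene0.png

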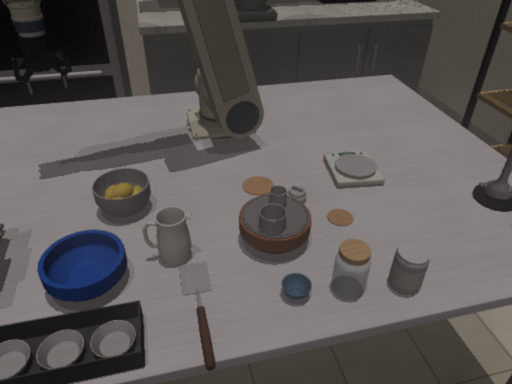

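The top view shows the stack at about (243,165), with the large ring at (250,145) and the small ring at (237,172). The boards are at (178,183) (small) and (238,247) (large). The scale plate is at (129,243), the steel bowl at (375,240), the jug at (331,163) and the timer at (207,216). The blue bowl at (395,153) is the decoy. The scene view agrees with this. Next I'll measure from depth in both views.

```bash
cat > h.py <<'E'
import numpy as np,cv2
from scipy.optimize import least_squares
def grab(n):
    from cell import cams
    im,d=cams.camera(n); c=cams.get_calibration(n)
    return dict(im=im,d=d,K=c["camera_matrix"],R=c["R"],t=c["t"])
def cloud(o):
    """world point per pixel (H,W,3), NaN where no depth"""
    d=o["d"].astype(float); v,u=np.indices(d.shape); K=o["K"]
    X=np.stack([(u-K[0,2])/K[0,0]*d,(v-K[1,2])/K[1,1]*d,d],-1)
    W=(X-o["t"])@o["R"]; W[d<=0]=np.nan
    return W
def near(W,x,y,r,z0,z1):
    with np.errstate(invalid='ignore'):
        return (np.hypot(W[...,0]-x,W[...,1]-y)<r)&(W[...,2]>z0)&(W[...,2]<z1)
def circ(P,r=None):
    """robust circle fit to xy, fixed radius if given"""
    P=P[:,:2]; c=P.mean(0)
    f=lambda p:np.hypot(P[:,0]-p[0],P[:,1]-p[1])-(p[2] if r is None else r)
    p0=[*c]+([0.05] if r is None else [])
    s=least_squares(f,p0,loss="soft_l1",f_scale=0.002)
    return s.x.round(4),np.abs(s.fun).mean().round(4)
E
python3 - <<'E'
from h import *
T=dict(np.load("top0.npz"));S=dict(np.load("scene0.npz"))
WT,WS=cloud(T),cloud(S)
px=dict(stack=(243,165),lring=(250,145),sring=(237,172),sb=(178,183),lb=(238,247),scale=(129,243),steel=(375,240),jug=(331,163),timer=(207,216),counter=(300,230))
for k,(u,v) in px.items():
    c=np.nanmedian(WT[v-2:v+3,u-2:u+3].reshape(-1,3),0); print(k,c.round(3))
    for n,W in(("T",WT),("S",WS)):
        P=W[near(W,c[0],c[1],0.11,-.02,.25)]
        h,e=np.histogram(P[:,2],np.arange(-.01,.2,.005)); print("  ",n,[(round(float(a),3),int(b)) for a,b in zip(e,h) if b>8])
E
```

```text
stack [0.666 0.023 0.096]
   T [(-0.01, 17), (-0.005, 598), (0.0, 496), (0.005, 11), (0.035, 14), (0.04, 16), (0.045, 21), (0.05, 21), (0.055, 23), (0.06, 19), (0.065, 28), (0.07, 195), (0.075, 1234), (0.08, 1007), (0.085, 54), (0.09, 37), (0.095, 50), (0.1, 77), (0.105, 54), (0.11, 41), (0.115, 42), (0.12, 81), (0.125, 40)]
   S [(-0.005, 319), (0.0, 1068), (0.02, 10), (0.03, 15), (0.035, 59), (0.04, 113), (0.045, 107), (0.05, 105), (0.055, 109), (0.06, 113), (0.065, 115), (0.07, 139), (0.075, 550), (0.08, 1188), (0.085, 72), (0.09, 91), (0.095, 91), (0.1, 124), (0.105, 131), (0.11, 151), (0.115, 132), (0.12, 151), (0.125, 79)]
lring [0.73  0.003 0.08 ]
   T [(-0.01, 15), (-0.005, 559), (0.0, 605), (0.005, 17), (0.03, 12), (0.07, 63), (0.075, 885), (0.08, 774), (0.085, 45), (0.09, 31), (0.095, 44), (0.1, 71), (0.105, 49), (0.11, 38), (0.115, 35), (0.12, 67), (0.125, 38)]
   S [(-0.005, 596), (0.0, 2271), (0.015, 20), (0.02, 29), (0.025, 33), (0.03, 50), (0.035, 60), (0.04, 113), (0.045, 107), (0.05, 105), (0.055, 109), (0.06, 113), (0.065, 115), (0.07, 133), (0.075, 459), (0.08, 979
[... 2426 characters left out ...]
65, 82), (0.07, 112), (0.075, 192), (0.08, 97), (0.085, 93), (0.09, 101), (0.095, 96), (0.1, 96), (0.105, 113), (0.11, 116), (0.115, 112), (0.12, 137), (0.125, 106)]
timer [0.526 0.127 0.039]
   T [(-0.01, 46), (-0.005, 1841), (0.0, 1822), (0.005, 109), (0.015, 21), (0.02, 36), (0.025, 34), (0.03, 112), (0.035, 57), (0.04, 21), (0.045, 15), (0.05, 13), (0.06, 10), (0.065, 13), (0.07, 49), (0.075, 73), (0.08, 28)]
   S [(-0.005, 225), (0.0, 905), (0.005, 83), (0.02, 31), (0.025, 32), (0.03, 52), (0.035, 59), (0.04, 15), (0.045, 14), (0.075, 9), (0.08, 11)]
counter [ 0.492 -0.145  0.   ]
   T [(-0.01, 56), (-0.005, 2118), (0.0, 2049), (0.005, 42)]
   S [(-0.005, 527), (0.0, 1898), (0.005, 11)]
```

```bash
cat > fit.py <<'E'
from h import *
def hullfit(W,m,r):
    P=W[m][:,:2].astype(np.float32); H=cv2.convexHull(P)[:,0]; return circ(H,r)+( circ(H)[0][-1],len(P))
def color_disc(o,W,x,y,r,z0,z1,R):
    hsv=cv2.cvtColor(o["im"],cv2.COLOR_RGB2HSV); m=near(W,x,y,r,z0,z1)&(hsv[...,1]>110)
    return hullfit(W,m,R)
E
python3 - <<'E'
from fit import *
T=dict(np.load("top0.npz"));S=dict(np.load("scene0.npz"))
for n,o in(("T",T),("S",S)):
    W=cloud(o); print(n)
    f=lambda k,m,r:print(k,circ(W[m],r),circ(W[m])[0],m.sum(),"z",np.median(W[m][:,2]).round(4))
    f("lring",near(W,.715,.003,.05,.113,.128),.031)
    f("sring",near(W,.63,.035,.035,.113,.128),.021)
    m=near(W,.66,.024,.025,.1,.11);print("knob",W[m][:,:2].mean(0),m.sum(),hullfit(W,m,.011))
    print("lid/bowl hull",hullfit(W,near(W,.66,.02,.13,.068,.088),.09))
    print("sb",color_disc(o,W,.636,.222,.06,-.01,.02,.036))
    print("lb",color_disc(o,W,.442,.038,.07,-.01,.02,.048))
    print("scale",hullfit(W,near(W,.45,.347,.09,.034,.05),.064))
    f("steel",near(W,.46,-.341,.1,.082,.095),.073)
    print("jug hull",hullfit(W,near(W,.665,-.215,.08,.115,.14),.03)); 
    print("jug body",hullfit(W,near(W,.665,-.215,.06,.03,.1),.04)); m=near(W,.665,-.215,.12,.04,.1);print(W[m].min(0),W[m].max(0))
    print("timer",hullfit(W,near(W,.526,.127,.05,.015,.05),.028),W[near(W,.526,.127,.04,.015,.1)][:,2].max())
E
```

```text
T
lring (array([0.7175, 0.005 ]), np.float64(0.0008)) [0.7175 0.005  0.0308] 109 z 0.1224
sring (array([0.6389, 0.0415]), np.float64(0.0005)) [0.6389 0.0415 0.0208] 68 z 0.122
knob [0.67117771 0.02717738] 53 (array([0.6713, 0.0272]), np.float64(0.0051), np.float64(0.018), 53)
lid/bowl hull (array([0.6742, 0.0248]), np.float64(0.0007), np.float64(0.0893), 2486)
sb (array([0.6383, 0.223 ]), np.float64(0.0026), np.float64(0.0332), 366)
lb (array([0.4411, 0.0407]), np.float64(0.0029), np.float64(0.045), 761)
scale (array([0.4523, 0.3497]), np.float64(0.0009), np.float64(0.0632), 1571)
steel (array([ 0.4592, -0.343 ]), np.float64(0.0012)) [ 0.4592 -0.3431  0.0721] 197 z 0.0847
jug hull (array([ 0.6772, -0.2293]), np.float64(0.0076), np.float64(0.0359), 192)
jug body (array([ 0.676 , -0.2262]), np.float64(0.0021), np.float64(0.0388), 423)
[ 0.6381209  -0.29026882  0.04025693] [ 0.71402246 -0.1865729   0.0996026 ]
timer (array([0.5335, 0.1319]), np.float64(0.0006), np.float64(0.0274), 277) 0.05012684697757425
S
lring (array([0.719 , 0.0043]), np.float64(0.001)) [0.719  0.0043 0.0308] 268 z 0.1206
sring (array([0.6403, 0.0406]), np.float64(0.0011)) [0.6403 0.0406 0.0207] 157 z 0.1203
knob [0.65558654 0.03159943] 42 (array([0.6501, 0.0333]), np.float64(0.0039), np.float64(0.0213), 42)
lid/bowl hull (array([0.6761, 0.0243]), np.float64(0.0008), np.float64(0.0896), 1974)Traceback (most recent call last):
  File "<stdin>", line 10, in <module>
  File "fit.py", line 6, in color_disc
    return hullfit(W,m,R)
  File "fit.py", line 3, in hullfit
    P=W[m][:,:2].astype(np.float32); H=cv2.convexHull(P)[:,0]; return circ(H,r)+( circ(H)[0][-1],len(P))
                                       ~~~~~~~~~~~~~~~~~^^^^^
TypeError: 'NoneType' object is not subscriptable
```

```bash
cat > go.py <<'E'
import sys,numpy as np
from scipy.spatial.transform import Rotation as R
from cell import manip
def go(x,y,z,phi=None):
    """print remaining shift in tool axes (mm) and yaw to reach pose"""
    s=manip.get_state(); q=s["tcp_rot"]; r=R.from_quat([*q[1:],q[0]])
    d=r.inv().apply(np.array([x,y,z])-s["ee_pos"])*1000
    M=r.as_matrix(); h=np.arctan2(M[1,0],M[0,0])
    print("t",round(s["t"],2),"pos",s["ee_pos"].round(4),"phi",h.round(3),"tilt",np.arccos(-M[2,2]).round(4),"d",d.round(1),"yaw",None if phi is None else ((h-phi+np.pi/2)%np.pi-np.pi/2).round(3),"w",s["width"],"F",s["contact_force"].round(1))
if __name__=="__main__": go(*map(float,sys.argv[1:]))
E
python3 - <<'E'
from fit import *
T=dict(np.load("top0.npz"));S=dict(np.load("scene0.npz"))
for n,o in(("T",T),("S",S)):
    W=cloud(o); print(n); o["im"]=cv2.GaussianBlur(o["im"],(1,1),0)
    hsv=cv2.cvtColor(o["im"],cv2.COLOR_RGB2HSV)
    for k,x,y,R in(("sb",.636,.222,.036),("lb",.442,.038,.048)):
        mi=near(W,x,y,.02,-.01,.02); mo=near(W,x,y,R+.03,-.01,.02)&~near(W,x,y,R+.015,-.01,.02)
        th=(np.median(hsv[mi][:,1])+np.median(hsv[mo][:,1].astype(float)))/2
        m=near(W,x,y,R+.015,-.01,.02)&(hsv[...,1]>th); c=cv2.connectedComponentsWithStats(m.astype(np.uint8))
        m=c[1]==1+np.argmax(c[2][1:,4]); print(k,th,hullfit(W,m,R),W[m][:,:2].mean(0).round(4), "z",np.median(W[mi][:,2]).round(4))
    print("scale",hullfit(W,near(W,.45,.347,.09,.034,.05),.064))
    m=near(W,.46,-.341,.1,.080,.095);print("steel",circ(W[m],.073),hullfit(W,m,.074))
    print("jug body",hullfit(W,near(W,.675,-.226,.05,.03,.1),.04)); m=near(W,.665,-.215,.12,.04,.1);print(W[m].min(0),W[m].max(0))
    print("timer",hullfit(W,near(W,.5335,.132,.05,.015,.05),.028))
    m=near(W,.676,.024,.018,.099,.11);print("knob",W[m].mean(0),m.sum())
E
python3 go.py .718 .005 .18 2.709
```

```text
T
sb 80.5 (array([0.6372, 0.2229]), np.float64(0.0018), np.float64(0.0341), 396) [0.6371 0.2219] z 0.0041
lb 77.0 (array([0.442 , 0.0403]), np.float64(0.0017), np.float64(0.0462), 807) [0.4411 0.0398] z 0.0036
scale (array([0.4523, 0.3497]), np.float64(0.0009), np.float64(0.0632), 1571)
steel (array([ 0.4592, -0.3431]), np.float64(0.0028)) (array([ 0.4589, -0.3434]), np.float64(0.0006), np.float64(0.0735), 240)
jug body (array([ 0.676 , -0.2263]), np.float64(0.0024), np.float64(0.0388), 426)
[ 0.6381209  -0.29026882  0.04025693] [ 0.71402246 -0.1865729   0.0996026 ]
timer (array([0.5335, 0.1319]), np.float64(0.0006), np.float64(0.0274), 277)
knob [0.67769461 0.02369475 0.10384549] 54
S
sb 57.0 (array([0.6387, 0.2222]), np.float64(0.0014), np.float64(0.0346), 344) [0.6406 0.2208] z 0.005
lb 58.5 (array([0.4438, 0.04  ]), np.float64(0.0016), np.float64(0.0465), 447) [0.4455 0.0379] z 0.0052
scale (array([0.4524, 0.3493]), np.float64(0.0011), np.float64(0.0646), 760)
steel (array([ 0.4605, -0.344 ]), np.float64(0.0021)) (array([ 0.4606, -0.344 ]), np.float64(0.0008), np.float64(0.0743), 321)
jug body (array([ 0.6821, -0.2295]), np.float64(0.0022), np.float64(0.0392), 977)
[ 0.64284492 -0.29266355  0.04001026] [ 0.71988063 -0.18768108  0.09993954]
timer (array([0.5334, 0.1331]), np.float64(0.0011), np.float64(0.0267), 211)
knob [0.68842771 0.01805992 0.10373052] 18
t 0.1 pos [ 0.1708 -0.5226  0.2307] phi 0.316 tilt 0.0012 d [ 684.  -331.5   51.2] yaw 0.748 w 0.9999520396852981 F [-0.3  0.8 -1.1]
```

{"name": "drive_tool", "arguments": {
  "motion": [
    {"yaw": -0.1496, "grip": 1},
    {"yaw": -0.1496, "grip": 1},
    {"yaw": -0.1496, "grip": 1},
    {"yaw": -0.1496, "grip": 1},
    {"yaw": -0.1496, "grip": 1},
    {"yaw": -0.1496, "grip": 1},
    {"yaw": -0.1496, "grip": 1},
    {"yaw": -0.1496, "grip": 1},
    {"yaw": -0.1496, "grip": 1},
    {"yaw": -0.1496, "grip": 1},
    {"yaw": -0.1496, "grip": 1},
    {"yaw": -0.1496, "grip": 1},
    {"yaw": -0.1496, "grip": 1},
    {"yaw": -0.1496, "grip": 1},
    {"yaw": -0.1496, "grip": 1},
    {"yaw": -0.1496, "grip": 1},
    {"grip": 1},
    {"grip": 1}
  ]
}}

```text
$.motion[0]: bad value
```

```bash
python3 go.py .718 .005 .18 2.709
```

```text
t 0.1 pos [ 0.1708 -0.5226  0.2307] phi 0.316 tilt 0.0012 d [ 684.  -331.5   51.2] yaw 0.748 w 0.9999520396852981 F [-0.3  0.8 -1.1]
```

{"name": "drive_tool", "arguments": {
  "motion": [
    {"tx": 0, "ty": 0, "tz": 0, "yaw": -0.1496, "grip": 1},
    {"tx": 0, "ty": 0, "tz": 0, "yaw": -0.1496, "grip": 1},
    {"tx": 0, "ty": 0, "tz": 0, "yaw": -0.1496, "grip": 1},
    {"tx": 0, "ty": 0, "tz": 0, "yaw": -0.1496, "grip": 1},
    {"tx": 0, "ty": 0, "tz": 0, "yaw": -0.1496, "grip": 1},
    {"tx": 0, "ty": 0, "tz": 0, "yaw": -0.1496, "grip": 1},
    {"tx": 0, "ty": 0, "tz": 0, "yaw": -0.1496, "grip": 1},
    {"tx": 0, "ty": 0, "tz": 0, "yaw": -0.1496, "grip": 1},
    {"tx": 0, "ty": 0, "tz": 0, "yaw": -0.1496, "grip": 1},
    {"tx": 0, "ty": 0, "tz": 0, "yaw": -0.1496, "grip": 1},
    {"tx": 0, "ty": 0, "tz": 0, "yaw": -0.1496, "grip": 1},
    {"tx": 0, "ty": 0, "tz": 0, "yaw": -0.1496, "grip": 1},
    {"tx": 0, "ty": 0, "tz": 0, "yaw": -0.1496, "grip": 1},
    {"tx": 0, "ty": 0, "tz": 0, "yaw": -0.1496, "grip": 1},
    {"tx": 0, "ty": 0, "tz": 0, "yaw": -0.1496, "grip": 1},
    {"tx": 0, "ty": 0, "tz": 0, "yaw": -0.1496, "grip": 1},
    {"tx": 0, "ty": 0, "tz": 0, "yaw": 0, "grip": 1}
  ]
}}

```text
t: 1.8
ee_pos: [0.1708, -0.5227, 0.2309]
tcp_rot: [-0.0, 0.213, 0.977, 0.0]
contact_force: [0.6, 0.3, 0.3]
width: 1.001
grip_force: 0.0
```

```bash
python3 go.py .718 .005 .18 2.709
```

```text
t 1.8 pos [ 0.1708 -0.5227  0.2309] phi 2.712 tilt 0.0007 d [-277.5  707.7   51.2] yaw 0.003 w 1.0005454760340273 F [0.6 0.3 0.3]
```

{"name": "drive_tool", "arguments": {
  "motion": [
    {"tx": -15.4, "ty": 39.3, "tz": 0, "yaw": 0, "grip": 1},
    {"tx": -15.4, "ty": 39.3, "tz": 0, "yaw": 0, "grip": 1},
    {"tx": -15.4, "ty": 39.3, "tz": 0, "yaw": 0, "grip": 1},
    {"tx": -15.4, "ty": 39.3, "tz": 0, "yaw": 0, "grip": 1},
    {"tx": -15.4, "ty": 39.3, "tz": 0, "yaw": 0, "grip": 1},
    {"tx": -15.4, "ty": 39.3, "tz": 0, "yaw": 0, "grip": 1},
    {"tx": -15.4, "ty": 39.3, "tz": 0, "yaw": 0, "grip": 1},
    {"tx": -15.4, "ty": 39.3, "tz": 0, "yaw": 0, "grip": 1},
    {"tx": -15.4, "ty": 39.3, "tz": 0, "yaw": 0, "grip": 1},
    {"tx": -15.4, "ty": 39.3, "tz": 0, "yaw": 0, "grip": 1},
    {"tx": -15.4, "ty": 39.3, "tz": 0, "yaw": 0, "grip": 1},
    {"tx": -15.4, "ty": 39.3, "tz": 0, "yaw": 0, "grip": 1},
    {"tx": -15.4, "ty": 39.3, "tz": 0, "yaw": 0, "grip": 1},
    {"tx": -15.4, "ty": 39.3, "tz": 0, "yaw": 0, "grip": 1},
    {"tx": -15.4, "ty": 39.3, "tz": 0, "yaw": 0, "grip": 1},
    {"tx": -15.4, "ty": 39.3, "tz": 0, "yaw": 0, "grip": 1},
    {"tx": -15.4, "ty": 39.3, "tz": 0, "yaw": 0, "grip": 1},
    {"tx": -15.4, "ty": 39.3, "tz": 0, "yaw": 0, "grip": 1},
    {"tx": 0, "ty": 0, "tz": 0, "yaw": 0, "grip": 1}
  ]
}}

```text
t: 3.7
ee_pos: [0.7211, 0.0073, 0.2287]
tcp_rot: [-0.001, 0.215, 0.977, 0.0]
contact_force: [-0.7, -0.6, -0.7]
width: 0.997
grip_force: 0.0
```

```bash
python3 go.py .718 .005 .083 2.709
```

```text
t 3.7 pos [0.7211 0.0073 0.2287] phi 2.708 tilt 0.0024 d [  1.5  -3.4 145.7] yaw -0.001 w 0.996595403336391 F [-0.7 -0.6 -0.7]
```

{"name": "drive_tool", "arguments": {
  "motion": [
    {"tx": 0, "ty": 0, "tz": 25, "yaw": 0, "grip": 1},
    {"tx": 0, "ty": 0, "tz": 25, "yaw": 0, "grip": 1},
    {"tx": 0, "ty": 0, "tz": 20, "yaw": 0, "grip": 1},
    {"tx": 0, "ty": 0, "tz": 10, "yaw": 0, "grip": 1},
    {"tx": 0, "ty": 0, "tz": 0, "yaw": 0, "grip": 1},
    {"tx": 0, "ty": 0, "tz": 0, "yaw": 0, "grip": 1}
  ]
}}

```text
t: 4.3
ee_pos: [0.719, 0.0032, 0.1522]
tcp_rot: [0.0, 0.215, 0.977, 0.0]
contact_force: [0.9, -0.4, 0.6]
width: 1.005
grip_force: 0.0
```

```bash
python3 go.py .718 .005 .083 2.709
```

```text
t 4.3 pos [0.719  0.0032 0.1522] phi 2.708 tilt 0.0009 d [ 1.8  1.2 69.2] yaw -0.001 w 1.0054263050819867 F [ 0.9 -0.4  0.6]
```

{"name": "drive_tool", "arguments": {
  "motion": [
    {"tx": 1, "ty": 1.2, "tz": 20, "yaw": 0, "grip": 1},
    {"tx": 0.5, "ty": 0, "tz": 20, "yaw": 0, "grip": 1},
    {"tx": 0, "ty": 0, "tz": 15, "yaw": 0, "grip": 1},
    {"tx": 0, "ty": 0, "tz": 10, "yaw": 0, "grip": 1},
    {"tx": 0, "ty": 0, "tz": 4, "yaw": 0, "grip": 1},
    {"tx": 0, "ty": 0, "tz": 0, "yaw": 0, "grip": 1},
    {"tx": 0, "ty": 0, "tz": 0, "yaw": 0, "grip": 1},
    {"tx": 0, "ty": 0, "tz": 0, "yaw": 0, "grip": 0},
    {"tx": 0, "ty": 0, "tz": 0, "yaw": 0, "grip": 0},
    {"tx": 0, "ty": 0, "tz": 0, "yaw": 0, "grip": 0},
    {"tx": 0, "ty": 0, "tz": 0, "yaw": 0, "grip": 0},
    {"tx": 0, "ty": 0, "tz": 0, "yaw": 0, "grip": 0}
  ]
}}

```text
t: 5.5
ee_pos: [0.7187, 0.005, 0.0837]
tcp_rot: [0.001, 0.214, 0.977, 0.0]
contact_force: [0.2, -1.0, 6.0]
width: 0.749
grip_force: 65.8
```

```bash
python3 go.py .442 .04 .15 2.709
```

```text
t 5.5 pos [0.7187 0.005  0.0837] phi 2.709 tilt 0.0025 d [265.7 -84.1 -67. ] yaw 0.0 w 0.7485291906506765 F [ 0.2 -1.   6. ]
```

{"name": "drive_tool", "arguments": {
  "motion": [
    {"tx": 0, "ty": 0, "tz": -10, "yaw": 0, "grip": 0},
    {"tx": 0, "ty": 0, "tz": -25, "yaw": 0, "grip": 0},
    {"tx": 0, "ty": 0, "tz": -30, "yaw": 0, "grip": 0},
    {"tx": 0, "ty": 0, "tz": -15, "yaw": 0, "grip": 0},
    {"tx": 26.5, "ty": -8.4, "tz": 0, "yaw": 0, "grip": 0},
    {"tx": 33, "ty": -10.5, "tz": 0, "yaw": 0, "grip": 0},
    {"tx": 33, "ty": -10.5, "tz": 0, "yaw": 0, "grip": 0},
    {"tx": 33, "ty": -10.5, "tz": 0, "yaw": 0, "grip": 0},
    {"tx": 33, "ty": -10.5, "tz": 0, "yaw": 0, "grip": 0},
    {"tx": 33, "ty": -10.5, "tz": 0, "yaw": 0, "grip": 0},
    {"tx": 33, "ty": -10.5, "tz": 0, "yaw": 0, "grip": 0},
    {"tx": 26, "ty": -8, "tz": 0, "yaw": 0, "grip": 0},
    {"tx": 14, "ty": -4, "tz": 0, "yaw": 0, "grip": 0},
    {"tx": 0, "ty": 0, "tz": 0, "yaw": 0, "grip": 0},
    {"tx": 0, "ty": 0, "tz": 0, "yaw": 0, "grip": 0}
  ]
}}

```text
t: 7.0
ee_pos: [0.444, 0.0401, 0.1629]
tcp_rot: [0.001, 0.214, 0.977, 0.0]
contact_force: [0.5, -0.9, -0.6]
width: 0.744
grip_force: 65.9
```

```bash
python3 go.py .4435 .0402 .008 2.709; python3 - <<'E'
from fit import *
o=grab("top");W=cloud(o);cv2.imwrite("pics/top1.png",cv2.resize(o["im"][90:290,90:420,::-1],None,fx=2.4,fy=2.4))
m=near(W,.676,.024,.018,.099,.11);print("knob",W[m].mean(0),m.sum(),hullfit(W,m,.011))
o=grab("scene");W=cloud(o)
m=near(W,.676,.024,.018,.099,.11);print("knob",W[m].mean(0),m.sum(),hullfit(W,m,.011))
E
```

```text
t 7.0 pos [0.444  0.0401 0.1629] phi 2.709 tilt 0.0017 d [  0.7  -0.2 154.9] yaw 0.0 w 0.7436535692788315 F [ 0.5 -0.9 -0.6]
knob [0.67526475 0.02488454 0.103883  ] 45 (array([0.6758, 0.025 ]), np.float64(0.0009), np.float64(0.0101), 45)
knob [0.67841977 0.02320669 0.10407224] 54 (array([0.6758, 0.024 ]), np.float64(0.0011), np.float64(0.0119), 54)
```

View pics/top1.png

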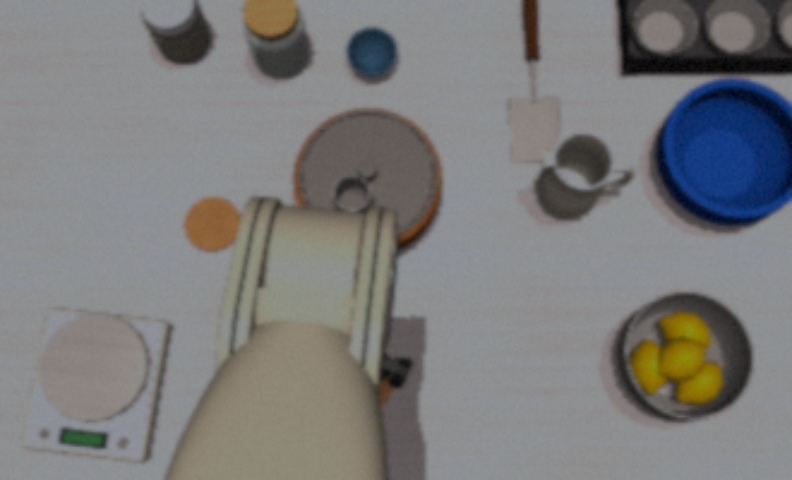

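The large ring is off the stack and in the gripper. The small ring (crop 352,193) and the lid (368,170) haven't moved.

{"name": "drive_tool", "arguments": {
  "motion": [
    {"tx": 0.7, "ty": 0, "tz": 25, "yaw": 0, "grip": 0},
    {"tx": 0, "ty": 0, "tz": 35, "yaw": 0, "grip": 0},
    {"tx": 0, "ty": 0, "tz": 35, "yaw": 0, "grip": 0},
    {"tx": 0, "ty": 0, "tz": 30, "yaw": 0, "grip": 0},
    {"tx": 0, "ty": 0, "tz": 15, "yaw": 0, "grip": 0},
    {"tx": 0, "ty": 0, "tz": 5, "yaw": 0, "grip": 0},
    {"tx": 0, "ty": 0, "tz": 4, "yaw": 0, "grip": 0},
    {"tx": 0, "ty": 0, "tz": 3, "yaw": 0, "grip": 0},
    {"tx": 0, "ty": 0, "tz": 0, "yaw": 0, "grip": 0},
    {"tx": 0, "ty": 0, "tz": 0, "yaw": 0, "grip": 0},
    {"tx": 0, "ty": 0, "tz": 0, "yaw": 0, "grip": 0}
  ]
}}

```text
t: 8.2
ee_pos: [0.4426, 0.0405, 0.0108]
tcp_rot: [0.001, 0.214, 0.977, 0.0]
contact_force: [-0.5, -0.3, -0.1]
width: 0.747
grip_force: 66.0
```

```bash
python3 go.py .4435 .0402 .0077 2.709
```

```text
t 8.2 pos [0.4426 0.0405 0.0108] phi 2.709 tilt 0.0011 d [-0.9  0.1  3.1] yaw 0.0 w 0.7472245535795073 F [-0.5 -0.3 -0.1]
```

{"name": "drive_tool", "arguments": {
  "motion": [
    {"tx": 0, "ty": 0, "tz": 1, "yaw": 0, "grip": 0},
    {"tx": 0, "ty": 0, "tz": 1, "yaw": 0, "grip": 0},
    {"tx": 0, "ty": 0, "tz": 1, "yaw": 0, "grip": 0},
    {"tx": 0, "ty": 0, "tz": 0, "yaw": 0, "grip": 0},
    {"tx": 0, "ty": 0, "tz": 0, "yaw": 0, "grip": 0}
  ]
}}

```text
t: 8.7
ee_pos: [0.4423, 0.0405, 0.0076]
tcp_rot: [0.0, 0.214, 0.977, 0.0]
contact_force: [-2.5, 0.2, 5.9]
width: 0.745
grip_force: 66.7
```

{"name": "drive_tool", "arguments": {
  "motion": [
    {"tx": 0, "ty": 0, "tz": 0, "yaw": 0, "grip": 0.8},
    {"tx": 0, "ty": 0, "tz": 0, "yaw": 0, "grip": 1},
    {"tx": 0, "ty": 0, "tz": 0, "yaw": 0, "grip": 1},
    {"tx": 0, "ty": 0, "tz": 0, "yaw": 0, "grip": 1},
    {"tx": 0, "ty": 0, "tz": -10, "yaw": 0, "grip": 1},
    {"tx": 0, "ty": 0, "tz": -30, "yaw": 0, "grip": 1},
    {"tx": 0, "ty": 0, "tz": -40, "yaw": 0, "grip": 1},
    {"tx": 0, "ty": 0, "tz": -40, "yaw": 0, "grip": 1},
    {"tx": 0, "ty": 0, "tz": -40, "yaw": 0, "grip": 1},
    {"tx": 0, "ty": 0, "tz": 0, "yaw": 0, "grip": 1}
  ]
}}

```text
t: 9.7
ee_pos: [0.4444, 0.0403, 0.1729]
tcp_rot: [0.004, 0.214, 0.977, 0.001]
contact_force: [0.2, 0.3, -0.5]
width: 1.006
grip_force: 0.0
```

```bash
python3 go.py .6395 .041 .083 2.709
```

```text
t 9.7 pos [0.4444 0.0403 0.1729] phi 2.709 tilt 0.0087 d [-176.1   82.    91.5] yaw 0.0 w 1.0063522253361692 F [ 0.2  0.3 -0.5]
```

{"name": "drive_tool", "arguments": {
  "motion": [
    {"tx": -20, "ty": 9.4, "tz": 0, "yaw": 0, "grip": 0.5},
    {"tx": -30, "ty": 14, "tz": 0, "yaw": 0, "grip": 0.5},
    {"tx": -40, "ty": 18.6, "tz": 0, "yaw": 0, "grip": 0.5},
    {"tx": -40, "ty": 18.6, "tz": 0, "yaw": 0, "grip": 0.5},
    {"tx": -30, "ty": 14, "tz": 0, "yaw": 0, "grip": 0.5},
    {"tx": -16, "ty": 7.4, "tz": 0, "yaw": 0, "grip": 0.5},
    {"tx": 0, "ty": 0, "tz": 10, "yaw": 0, "grip": 0.5},
    {"tx": 0, "ty": 0, "tz": 15, "yaw": 0, "grip": 0.5},
    {"tx": 0, "ty": 0, "tz": 0, "yaw": 0, "grip": 0.5},
    {"tx": 0, "ty": 0, "tz": 0, "yaw": 0, "grip": 0.5},
    {"tx": 0, "ty": 0, "tz": 0, "yaw": 0, "grip": 0.5}
  ]
}}

```text
t: 10.8
ee_pos: [0.6361, 0.0413, 0.1432]
tcp_rot: [0.0, 0.214, 0.977, 0.0]
contact_force: [-0.6, 0.7, 0.1]
width: 0.748
grip_force: 0.0
```

```bash
python3 go.py .6395 .041 .083 2.709
```

```text
t 10.8 pos [0.6361 0.0413 0.1432] phi 2.709 tilt 0.0009 d [-3.2  1.2 60.2] yaw 0.0 w 0.7483616761050171 F [-0.6  0.7  0.1]
```

{"name": "drive_tool", "arguments": {
  "motion": [
    {"tx": -3.2, "ty": 1.2, "tz": 5, "yaw": 0, "grip": 0.5},
    {"tx": 0, "ty": 0, "tz": 15, "yaw": 0, "grip": 0.5},
    {"tx": 0, "ty": 0, "tz": 20, "yaw": 0, "grip": 0.5},
    {"tx": 0, "ty": 0, "tz": 13, "yaw": 0, "grip": 0.5},
    {"tx": 0, "ty": 0, "tz": 6, "yaw": 0, "grip": 0.5},
    {"tx": 0, "ty": 0, "tz": 0, "yaw": 0, "grip": 0.5},
    {"tx": 0, "ty": 0, "tz": 0, "yaw": 0, "grip": 0.5},
    {"tx": 0, "ty": 0, "tz": 0, "yaw": 0, "grip": -0.4},
    {"tx": 0, "ty": 0, "tz": 0, "yaw": 0, "grip": -0.4},
    {"tx": 0, "ty": 0, "tz": 0, "yaw": 0, "grip": -0.4},
    {"tx": 0, "ty": 0, "tz": 0, "yaw": 0, "grip": -0.4},
    {"tx": 0, "ty": 0, "tz": 0, "yaw": 0, "grip": -0.4},
    {"tx": 0, "ty": 0, "tz": 0, "yaw": 0, "grip": -0.4}
  ]
}}

```text
t: 12.1
ee_pos: [0.6404, 0.041, 0.0844]
tcp_rot: [0.001, 0.214, 0.977, 0.0]
contact_force: [-1.3, 0.7, 5.6]
width: 0.498
grip_force: 60.9
```

```bash
python3 go.py .638 .2226 .17 2.709
```

```text
t 12.1 pos [0.6404 0.041  0.0844] phi 2.709 tilt 0.002 d [ 78.  164.  -85.6] yaw 0.0 w 0.4975575537652913 F [-1.3  0.7  5.6]
```

{"name": "drive_tool", "arguments": {
  "motion": [
    {"tx": 0, "ty": 0, "tz": -10, "yaw": 0, "grip": -0.4},
    {"tx": 0, "ty": 0, "tz": -25, "yaw": 0, "grip": -0.4},
    {"tx": 0, "ty": 0, "tz": -30, "yaw": 0, "grip": -0.4},
    {"tx": 0, "ty": 0, "tz": -15, "yaw": 0, "grip": -0.4},
    {"tx": 7.8, "ty": 16.4, "tz": 0, "yaw": 0, "grip": -0.4},
    {"tx": 15.6, "ty": 32.8, "tz": 0, "yaw": 0, "grip": -0.4},
    {"tx": 15.6, "ty": 32.8, "tz": 0, "yaw": 0, "grip": -0.4},
    {"tx": 15.6, "ty": 32.8, "tz": 0, "yaw": 0, "grip": -0.4},
    {"tx": 15.6, "ty": 32.8, "tz": 0, "yaw": 0, "grip": -0.4},
    {"tx": 7.8, "ty": 16.4, "tz": 0, "yaw": 0, "grip": -0.4},
    {"tx": 0, "ty": 0, "tz": 10, "yaw": 0, "grip": -0.4},
    {"tx": 0, "ty": 0, "tz": 30, "yaw": 0, "grip": -0.4},
    {"tx": 0, "ty": 0, "tz": 35, "yaw": 0, "grip": -0.4},
    {"tx": 0, "ty": 0, "tz": 30, "yaw": 0, "grip": -0.4},
    {"tx": 0, "ty": 0, "tz": 20, "yaw": 0, "grip": -0.4},
    {"tx": 0, "ty": 0, "tz": 10, "yaw": 0, "grip": -0.4},
    {"tx": 0, "ty": 0, "tz": 5, "yaw": 0, "grip": -0.4},
    {"tx": 0, "ty": 0, "tz": 0, "yaw": 0, "grip": -0.4},
    {"tx": 0, "ty": 0, "tz": 0, "yaw": 0, "grip": -0.4},
    {"tx": 0, "ty": 0, "tz": 0, "yaw": 0, "grip": -0.4}
  ]
}}

```text
t: 14.1
ee_pos: [0.6383, 0.2226, 0.0245]
tcp_rot: [0.001, 0.214, 0.977, 0.0]
contact_force: [-0.4, -0.6, -0.7]
width: 0.504
grip_force: 60.9
```

```bash
python3 go.py .6385 .2226 .0082 2.709
```

```text
t 14.1 pos [0.6383 0.2226 0.0245] phi 2.709 tilt 0.0019 d [-0.2  0.  16.3] yaw 0.0 w 0.5044238500358494 F [-0.4 -0.6 -0.7]
```

{"name": "drive_tool", "arguments": {
  "motion": [
    {"tx": 0, "ty": 0, "tz": 6, "yaw": 0, "grip": -0.4},
    {"tx": 0, "ty": 0, "tz": 4, "yaw": 0, "grip": -0.4},
    {"tx": 0, "ty": 0, "tz": 3, "yaw": 0, "grip": -0.4},
    {"tx": 0, "ty": 0, "tz": 1, "yaw": 0, "grip": -0.4},
    {"tx": 0, "ty": 0, "tz": 1, "yaw": 0, "grip": -0.4},
    {"tx": 0, "ty": 0, "tz": 1, "yaw": 0, "grip": -0.4},
    {"tx": 0, "ty": 0, "tz": 0, "yaw": 0, "grip": -0.4},
    {"tx": 0, "ty": 0, "tz": 0, "yaw": 0, "grip": -0.4}
  ]
}}

```text
t: 14.9
ee_pos: [0.6375, 0.2226, 0.0084]
tcp_rot: [0.0, 0.214, 0.977, 0.0]
contact_force: [-5.4, -0.9, 9.1]
width: 0.5
grip_force: 61.8
```

Contact made. I'll release it, rise and check from both cameras.

{"name": "drive_tool", "arguments": {
  "motion": [
    {"tx": 0, "ty": 0, "tz": -0.5, "yaw": 0, "grip": 0.3},
    {"tx": 0, "ty": 0, "tz": 0, "yaw": 0, "grip": 0.5},
    {"tx": 0, "ty": 0, "tz": 0, "yaw": 0, "grip": 0.5},
    {"tx": 0, "ty": 0, "tz": 0, "yaw": 0, "grip": 0.5},
    {"tx": 0, "ty": 0, "tz": -10, "yaw": 0, "grip": 0.5},
    {"tx": 0, "ty": 0, "tz": -30, "yaw": 0, "grip": 0.5},
    {"tx": 0, "ty": 0, "tz": -40, "yaw": 0, "grip": 0.5},
    {"tx": 0, "ty": 0, "tz": -40, "yaw": 0, "grip": 0.5},
    {"tx": 0, "ty": 0, "tz": -30, "yaw": 0, "grip": 0.5},
    {"tx": 0, "ty": 0, "tz": 0, "yaw": 0, "grip": 0.5}
  ]
}}

```text
t: 15.9
ee_pos: [0.6395, 0.2231, 0.1638]
tcp_rot: [0.004, 0.214, 0.977, 0.002]
contact_force: [0.5, 0.4, -0.7]
width: 0.746
grip_force: 0.0
```

```bash
python3 - <<'E'
from fit import *
o=grab("top");W=cloud(o);cv2.imwrite("pics/top2.png",cv2.resize(o["im"][90:290,90:420,::-1],None,fx=2.4,fy=2.4))
p=grab("scene");V=cloud(p);cv2.imwrite("pics/scene2.png",p["im"][:,:,::-1])
for W in(W,V):
    for k,x,y,r in(("l",.443,.04,.031),("s",.638,.2226,.021)):
        m=near(W,x,y,.05,.03,.056);print(k,m.sum(),circ(W[m],r) if m.sum()>5 else 0)
    m=near(W,.676,.024,.018,.099,.11);print("knob",m.sum(),hullfit(W,m,.011) if m.sum()>5 else 0)
    print("lid/bowl hull",hullfit(W,near(W,.675,.0245,.12,.068,.088),.09))
E
python3 go.py .676 .0245 .083
```

```text
l 81 (array([0.4427, 0.0423]), np.float64(0.0006))
s 87 (array([0.6371, 0.2247]), np.float64(0.0008))
knob 41 (array([0.6756, 0.0247]), np.float64(0.0014), np.float64(0.0096), 41)
lid/bowl hull (array([0.6745, 0.0251]), np.float64(0.0006), np.float64(0.0894), 2835)
l 243 (array([0.4436, 0.0422]), np.float64(0.0013))
s 201 (array([0.6381, 0.2242]), np.float64(0.0012))
knob 52 (array([0.6768, 0.0245]), np.float64(0.0009), np.float64(0.0103), 52)
lid/bowl hull (array([0.6754, 0.0239]), np.float64(0.0007), np.float64(0.0898), 2711)
t 16.0 pos [0.6379 0.2227 0.1589] phi 2.709 tilt 0.0019 d [-117.5 -164.1   75.9] yaw None w 0.7490802637147596 F [-0.5  0.6 -0.2]
```

View pics/scene2.png

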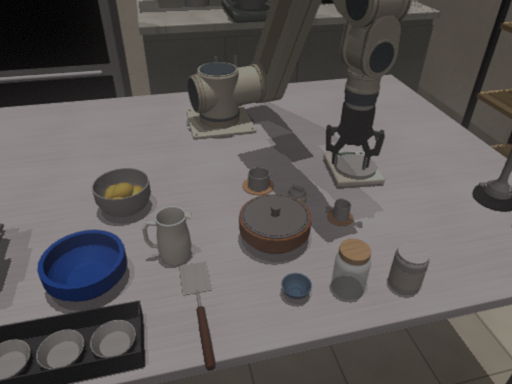

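Both rings stand on their boards, (258,180) and (342,210) in the scene view, about 2 mm off centre. Next is the lid's knob at (275,211).

{"name": "drive_tool", "arguments": {
  "motion": [
    {"tx": -11.7, "ty": -16.4, "tz": 0, "yaw": 0, "grip": 0.1},
    {"tx": -23.5, "ty": -32.8, "tz": 0, "yaw": 0, "grip": 0.1},
    {"tx": -23.5, "ty": -32.8, "tz": 0, "yaw": 0, "grip": 0.1},
    {"tx": -23.5, "ty": -32.8, "tz": 0, "yaw": 0, "grip": 0.1},
    {"tx": -23.5, "ty": -32.8, "tz": 0, "yaw": 0, "grip": 0.1},
    {"tx": -11.8, "ty": -16.5, "tz": 0, "yaw": 0, "grip": 0.1},
    {"tx": 0, "ty": 0, "tz": 20, "yaw": 0, "grip": 0.1},
    {"tx": 0, "ty": 0, "tz": 15, "yaw": 0, "grip": 0.1},
    {"tx": 0, "ty": 0, "tz": 0, "yaw": 0, "grip": 0.1},
    {"tx": 0, "ty": 0, "tz": 0, "yaw": 0, "grip": 0.1},
    {"tx": 0, "ty": 0, "tz": 0, "yaw": 0, "grip": 0.1}
  ]
}}

```text
t: 17.1
ee_pos: [0.6759, 0.0248, 0.1235]
tcp_rot: [0.0, 0.214, 0.977, 0.0]
contact_force: [0.0, -0.1, -0.1]
width: 0.553
grip_force: 0.0
```

```bash
python3 go.py .676 .0246 .083 2.709
```

```text
t 17.1 pos [0.6759 0.0248 0.1235] phi 2.71 tilt 0.0008 d [-0.2 -0.2 40.5] yaw 0.001 w 0.5525824921480613 F [ 0.  -0.1 -0.1]
```

{"name": "drive_tool", "arguments": {
  "motion": [
    {"tx": 0, "ty": 0, "tz": 10, "yaw": 0, "grip": 0.1},
    {"tx": 0, "ty": 0, "tz": 15, "yaw": 0, "grip": 0.1},
    {"tx": 0, "ty": 0, "tz": 10, "yaw": 0, "grip": 0.1},
    {"tx": 0, "ty": 0, "tz": 5, "yaw": 0, "grip": 0.1},
    {"tx": 0, "ty": 0, "tz": 0, "yaw": 0, "grip": 0.1},
    {"tx": 0, "ty": 0, "tz": 0, "yaw": 0, "grip": -0.9},
    {"tx": 0, "ty": 0, "tz": 0, "yaw": 0, "grip": -0.9},
    {"tx": 0, "ty": 0, "tz": 0, "yaw": 0, "grip": -0.9},
    {"tx": 0, "ty": 0, "tz": 0, "yaw": 0, "grip": -0.9},
    {"tx": 0, "ty": 0, "tz": 0, "yaw": 0, "grip": -0.9},
    {"tx": 0, "ty": 0, "tz": 0, "yaw": 0, "grip": -0.9}
  ]
}}

```text
t: 18.2
ee_pos: [0.6761, 0.0243, 0.0837]
tcp_rot: [0.001, 0.214, 0.977, 0.0]
contact_force: [-0.2, -0.5, 5.5]
width: 0.23
grip_force: 59.0
```

{"name": "drive_tool", "arguments": {
  "motion": [
    {"tx": 0, "ty": 0, "tz": -10, "yaw": 0, "grip": -0.9},
    {"tx": 0, "ty": 0, "tz": -20, "yaw": 0, "grip": -0.9},
    {"tx": 0, "ty": 0, "tz": -30, "yaw": 0, "grip": -0.9},
    {"tx": 0, "ty": 0, "tz": -30, "yaw": 0, "grip": -0.9},
    {"tx": 0, "ty": 0, "tz": -30, "yaw": 0, "grip": -0.9},
    {"tx": 0, "ty": 0, "tz": 0, "yaw": 0, "grip": -0.9},
    {"tx": 0, "ty": 0, "tz": 0, "yaw": 0, "grip": -0.9}
  ]
}}

```text
t: 18.9
ee_pos: [0.6757, 0.0244, 0.2033]
tcp_rot: [0.0, 0.214, 0.977, 0.0]
contact_force: [-0.7, 0.8, -1.6]
width: 0.23
grip_force: 58.9
```

```bash
python3 go.py .460 -.3436 .2 2.709;python3 - <<'E'
from fit import *
p=grab("scene");V=cloud(p);cv2.imwrite("pics/scene3.png",p["im"][:,:,::-1])
m=near(V,.675,.0245,.1,.18,.21);P=V[m];print(np.histogram(P[:,2],np.arange(.18,.212,.003)))
m=near(V,.675,.0245,.1,.192,.208);P=V[m];A=np.c_[P[:,:2],np.ones(len(P))];print(len(P),np.linalg.lstsq(A,P[:,2],rcond=None)[0])
print("hull",hullfit(V,m,.084))
E
```

```text
t 18.9 pos [0.6757 0.0244 0.2033] phi 2.709 tilt 0.0009 d [  41.7 -424.5    3.1] yaw 0.0 w 0.229903581253633 F [-0.7  0.8 -1.6]
(array([   0,    0,    0,    0,    0,   39, 1359,  681,   13,   11]), array([0.18 , 0.183, 0.186, 0.189, 0.192, 0.195, 0.198, 0.201, 0.204,
       0.207, 0.21 ]))
2097 [-0.00181115  0.00271594  0.20176164]
hull (array([0.6774, 0.0253]), np.float64(0.0009), np.float64(0.0833), 2097)
```

View pics/scene3.png

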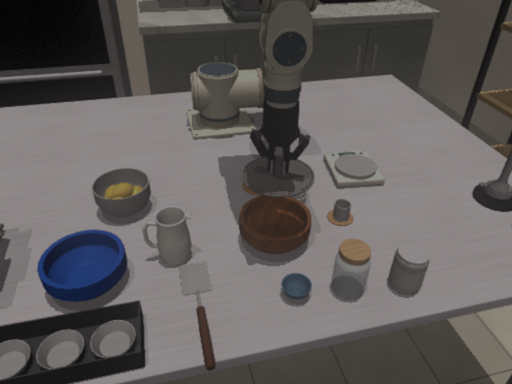

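The lid hangs level from the gripper, with its top at z≈0.200. The empty wooden bowl is at (275,223). I'll carry the lid to the steel bowl.

{"name": "drive_tool", "arguments": {
  "motion": [
    {"tx": 2, "ty": -18, "tz": 0, "yaw": 0, "grip": -0.9},
    {"tx": 3.4, "ty": -34.4, "tz": 0, "yaw": 0, "grip": -0.9},
    {"tx": 3.4, "ty": -34.4, "tz": 0, "yaw": 0, "grip": -0.9},
    {"tx": 3.4, "ty": -34.4, "tz": 0, "yaw": 0, "grip": -0.9},
    {"tx": 3.4, "ty": -34.4, "tz": 0, "yaw": 0, "grip": -0.9},
    {"tx": 3.4, "ty": -34.4, "tz": 0, "yaw": 0, "grip": -0.9},
    {"tx": 3.4, "ty": -34.4, "tz": 0, "yaw": 0, "grip": -0.9},
    {"tx": 3.4, "ty": -34.4, "tz": 0, "yaw": 0, "grip": -0.9},
    {"tx": 3.4, "ty": -34.4, "tz": 0, "yaw": 0, "grip": -0.9},
    {"tx": 3.4, "ty": -34.4, "tz": 0, "yaw": 0, "grip": -0.9},
    {"tx": 3.4, "ty": -34.4, "tz": 0, "yaw": 0, "grip": -0.9},
    {"tx": 3.4, "ty": -34.4, "tz": 0, "yaw": 0, "grip": -0.9},
    {"tx": 2.3, "ty": -28, "tz": 0, "yaw": 0, "grip": -0.9},
    {"tx": 0, "ty": 0, "tz": 10, "yaw": 0, "grip": -0.9},
    {"tx": 0, "ty": 0, "tz": 20, "yaw": 0, "grip": -0.9},
    {"tx": 0, "ty": 0, "tz": 30, "yaw": 0, "grip": -0.9},
    {"tx": 0, "ty": 0, "tz": 20, "yaw": 0, "grip": -0.9},
    {"tx": 0, "ty": 0, "tz": 10, "yaw": 0, "grip": -0.9},
    {"tx": 0, "ty": 0, "tz": 0, "yaw": 0, "grip": -0.9},
    {"tx": 0, "ty": 0, "tz": 0, "yaw": 0, "grip": -0.9}
  ]
}}

```text
t: 20.95
ee_pos: [0.4601, -0.3435, 0.1132]
tcp_rot: [0.0, 0.214, 0.977, -0.0]
contact_force: [0.1, 0.0, -1.2]
width: 0.225
grip_force: 59.0
```

```bash
python3 go.py .460 -.3436 .0937 2.709
```

```text
t 20.95 pos [ 0.4601 -0.3435  0.1132] phi 2.71 tilt 0.0002 d [ 0.  -0.1 19.5] yaw 0.001 w 0.22545341340885175 F [ 0.1  0.  -1.2]
```

{"name": "drive_tool", "arguments": {
  "motion": [
    {"tx": 0, "ty": 0, "tz": 6, "yaw": 0, "grip": -0.9},
    {"tx": 0, "ty": 0, "tz": 6, "yaw": 0, "grip": -0.9},
    {"tx": 0, "ty": 0, "tz": 3, "yaw": 0, "grip": -0.9},
    {"tx": 0, "ty": 0, "tz": 2, "yaw": 0, "grip": -0.9},
    {"tx": 0, "ty": 0, "tz": 1, "yaw": 0, "grip": -0.9},
    {"tx": 0, "ty": 0, "tz": 1, "yaw": 0, "grip": -0.9},
    {"tx": 0, "ty": 0, "tz": 0, "yaw": 0, "grip": -0.9},
    {"tx": 0, "ty": 0, "tz": 0, "yaw": 0, "grip": -0.9}
  ]
}}

```text
t: 21.75
ee_pos: [0.46, -0.3436, 0.0939]
tcp_rot: [0.0, 0.214, 0.977, -0.0]
contact_force: [-0.4, -0.4, -2.2]
width: 0.228
grip_force: 59.0
```

{"name": "drive_tool", "arguments": {
  "motion": [
    {"tx": 0, "ty": 0, "tz": 0.7, "yaw": 0, "grip": -0.9},
    {"tx": 0, "ty": 0, "tz": 0, "yaw": 0, "grip": -0.9},
    {"tx": 0, "ty": 0, "tz": 0, "yaw": 0, "grip": -0.9}
  ]
}}

```text
t: 22.05
ee_pos: [0.4601, -0.3436, 0.0936]
tcp_rot: [0.0, 0.214, 0.977, -0.0]
contact_force: [-0.4, 1.5, 5.1]
width: 0.225
grip_force: 59.7
```

Contact made. Release, rise and look.

{"name": "drive_tool", "arguments": {
  "motion": [
    {"tx": 0, "ty": 0, "tz": 0, "yaw": 0, "grip": -0.2},
    {"tx": 0, "ty": 0, "tz": 0, "yaw": 0, "grip": 0},
    {"tx": 0, "ty": 0, "tz": 0, "yaw": 0, "grip": 0},
    {"tx": 0, "ty": 0, "tz": -5, "yaw": 0, "grip": 0},
    {"tx": 0, "ty": 0, "tz": -20, "yaw": 0, "grip": 0},
    {"tx": 0, "ty": 0, "tz": -30, "yaw": 0, "grip": 0},
    {"tx": 0, "ty": 0, "tz": -40, "yaw": 0, "grip": 0},
    {"tx": 0, "ty": 0, "tz": -30, "yaw": 0, "grip": 0},
    {"tx": 0, "ty": 0, "tz": 0, "yaw": 0, "grip": 0}
  ]
}}

```text
t: 22.95
ee_pos: [0.4612, -0.3447, 0.2228]
tcp_rot: [0.003, 0.214, 0.977, -0.002]
contact_force: [0.2, -0.6, -0.4]
width: 0.498
grip_force: 0.0
```

```bash
python3 - <<'E'
from fit import *
o=grab("top");p=grab("scene");cv2.imwrite("pics/top3.png",cv2.resize(o["im"][90:290,90:420,::-1],None,fx=2.4,fy=2.4))
for o in(o,p):
    W=cloud(o)
    m=near(W,.460,-.3436,.11,.083,.098);P=W[m];A=np.c_[P[:,:2],np.ones(len(P))];print("lid",hullfit(W,m,.084),np.linalg.lstsq(A,P[:,2],rcond=None)[0].round(3),np.median(P[:,2]).round(4))
    m=near(W,.46,-.3436,.02,.108,.12);print("knob",m.sum(),hullfit(W,m,.011) if m.sum()>5 else 0)
    m=near(W,.675,.0245,.11,.07,.08);P=W[m];print("wbowl rim",hullfit(W,m,.09),circ(W[m],.0835),np.median(P[:,2]))
    m=near(W,.46,-.3436,.08,.03,.075);print("steel below",m.sum(),W[m].mean(0) if m.any() else 0)
E
python3 go.py .6402 -.0512 .15 2.709
```

```text
lid (array([ 0.46  , -0.3413]), np.float64(0.0069), np.float64(0.0721), 1408) [-0.001  0.001  0.091] 0.09
knob 54 (array([ 0.4611, -0.3411]), np.float64(0.0009), np.float64(0.01), 54)
wbowl rim (array([0.6742, 0.0251]), np.float64(0.0007), np.float64(0.0893), 730) (array([0.6737, 0.0251]), np.float64(0.0031)) 0.07443371844795019
steel below 1 [ 0.41640282 -0.28277862  0.04843946]
lid (array([ 0.4624, -0.3419]), np.float64(0.0006), np.float64(0.0839), 1784) [-0.003 -0.     0.092] 0.0911
knob 45 (array([ 0.4622, -0.3415]), np.float64(0.0007), np.float64(0.0107), 45)
wbowl rim (array([0.6753, 0.0245]), np.float64(0.0008), np.float64(0.0899), 865) (array([0.6776, 0.0237]), np.float64(0.0032)) 0.07558232974779062
steel below 616 [ 0.51930969 -0.33828147  0.05545229]
t 23.05 pos [ 0.4601 -0.3437  0.2187] phi 2.709 tilt 0.0015 d [-40.9 341.1  68.6] yaw 0.0 w 0.4959724358001178 F [-0.6  0.2 -0.3]
```

View pics/top3.png

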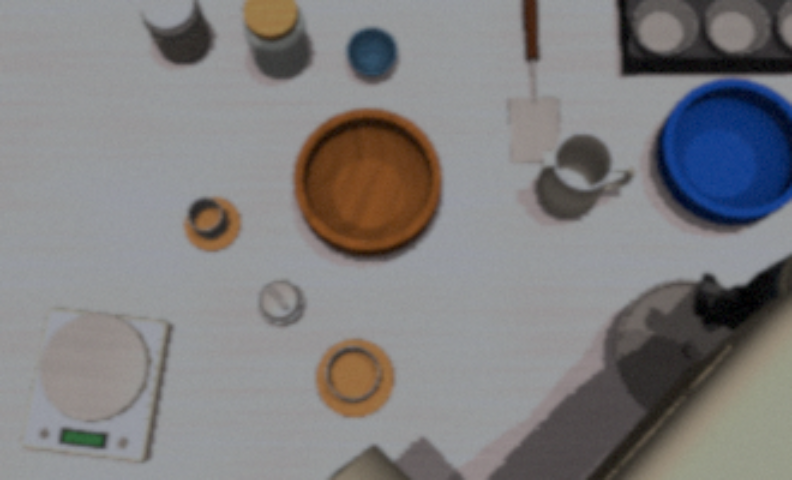

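The lid is level and about 2 mm off centre, and the rings sit centred on their boards (crop (212,222) and (355,377)). The wooden bowl is at crop (368,181). Next I'll pinch its rim.

{"name": "drive_tool", "arguments": {
  "motion": [
    {"tx": -2, "ty": 16, "tz": 0, "yaw": 0, "grip": 0},
    {"tx": -4, "ty": 32, "tz": 0, "yaw": 0, "grip": 0},
    {"tx": -5, "ty": 41, "tz": 0, "yaw": 0, "grip": 0},
    {"tx": -5, "ty": 41, "tz": 0, "yaw": 0, "grip": 0},
    {"tx": -5, "ty": 41, "tz": 0, "yaw": 0, "grip": 0},
    {"tx": -5, "ty": 41, "tz": 0, "yaw": 0, "grip": 0},
    {"tx": -5, "ty": 41, "tz": 0, "yaw": 0, "grip": 0},
    {"tx": -4, "ty": 36, "tz": 0, "yaw": 0, "grip": 0},
    {"tx": -4, "ty": 32, "tz": 0, "yaw": 0, "grip": 0},
    {"tx": -2, "ty": 20, "tz": 0, "yaw": 0, "grip": 0},
    {"tx": 0, "ty": 0, "tz": 30, "yaw": 0, "grip": 0},
    {"tx": 0, "ty": 0, "tz": 40, "yaw": 0, "grip": 0},
    {"tx": 0, "ty": 0, "tz": 30, "yaw": 0, "grip": 0},
    {"tx": 0, "ty": 0, "tz": 10, "yaw": 0, "grip": 0},
    {"tx": 0, "ty": 0, "tz": 0, "yaw": 0, "grip": 0},
    {"tx": 0, "ty": 0, "tz": 0, "yaw": 0, "grip": 0},
    {"tx": 0, "ty": 0, "tz": 0, "yaw": 0, "grip": 0}
  ]
}}

```text
t: 24.75
ee_pos: [0.6409, -0.0512, 0.1098]
tcp_rot: [0.001, 0.214, 0.977, 0.0]
contact_force: [0.7, 0.1, -0.0]
width: 0.5
grip_force: 0.0
```

```bash
python3 go.py .6397 -.0510 .042 2.709
```

```text
t 24.75 pos [ 0.6409 -0.0512  0.1098] phi 2.709 tilt 0.0026 d [ 1.3 -0.4 67.8] yaw 0.0 w 0.49970936601312893 F [ 0.7  0.1 -0. ]
```

{"name": "drive_tool", "arguments": {
  "motion": [
    {"tx": 0.6, "ty": 0, "tz": 10, "yaw": 0, "grip": 0},
    {"tx": 0, "ty": 0, "tz": 20, "yaw": 0, "grip": 0},
    {"tx": 0, "ty": 0, "tz": 20, "yaw": 0, "grip": 0},
    {"tx": 0, "ty": 0, "tz": 12, "yaw": 0, "grip": 0},
    {"tx": 0, "ty": 0, "tz": 5, "yaw": 0, "grip": 0},
    {"tx": 0, "ty": 0, "tz": 0, "yaw": 0, "grip": 0},
    {"tx": 0, "ty": 0, "tz": 0, "yaw": 0, "grip": -0.5},
    {"tx": 0, "ty": 0, "tz": 0, "yaw": 0, "grip": -1},
    {"tx": 0, "ty": 0, "tz": 0, "yaw": 0, "grip": -1},
    {"tx": 0, "ty": 0, "tz": 0, "yaw": 0, "grip": -1},
    {"tx": 0, "ty": 0, "tz": 0, "yaw": 0, "grip": -1},
    {"tx": 0, "ty": 0, "tz": 0, "yaw": 0, "grip": -1},
    {"tx": 0, "ty": 0, "tz": 0, "yaw": 0, "grip": -1}
  ]
}}

```text
t: 26.05
ee_pos: [0.6401, -0.0511, 0.0421]
tcp_rot: [0.001, 0.214, 0.977, -0.0]
contact_force: [0.4, -1.0, 6.6]
width: 0.133
grip_force: 59.2
```

```bash
python3 go.py .6397 -.0510 .042 2.709
```

```text
t 26.05 pos [ 0.6401 -0.0511  0.0421] phi 2.709 tilt 0.0019 d [ 0.4 -0.1  0.1] yaw 0.0 w 0.13329894470182807 F [ 0.4 -1.   6.6]
```

Gripped: opening 0.133, about 11.3 mm. Lift to z≈0.20 and inspect.

{"name": "drive_tool", "arguments": {
  "motion": [
    {"tx": 0, "ty": 0, "tz": -5, "yaw": 0, "grip": -1},
    {"tx": 0, "ty": 0, "tz": -10, "yaw": 0, "grip": -1},
    {"tx": 0, "ty": 0, "tz": -20, "yaw": 0, "grip": -1},
    {"tx": 0, "ty": 0, "tz": -25, "yaw": 0, "grip": -1},
    {"tx": 0, "ty": 0, "tz": -25, "yaw": 0, "grip": -1},
    {"tx": 0, "ty": 0, "tz": -20, "yaw": 0, "grip": -1},
    {"tx": 0, "ty": 0, "tz": -10, "yaw": 0, "grip": -1},
    {"tx": 0, "ty": 0, "tz": -5, "yaw": 0, "grip": -1},
    {"tx": 0, "ty": 0, "tz": 0, "yaw": 0, "grip": -1},
    {"tx": 0, "ty": 0, "tz": 0, "yaw": 0, "grip": -1}
  ]
}}

```text
t: 27.05
ee_pos: [0.6391, -0.0507, 0.16]
tcp_rot: [-0.001, 0.214, 0.977, -0.0]
contact_force: [0.7, 0.3, -3.0]
width: 0.132
grip_force: 58.7
```

```bash
python3 go.py .417 .274 .16 2.709;cat > rim.py <<'E'
from fit import *
import sys
x,y,z=map(float,sys.argv[1:4])
for n in("top","scene"):
    o=grab(n);W=cloud(o);cv2.imwrite(f"pics/{n}{sys.argv[4]}.png",o["im"][:,:,::-1])
    hsv=cv2.cvtColor(o["im"],cv2.COLOR_RGB2HSV)
    br=(hsv[...,1]>100)&(hsv[...,0]<25)
    m=near(W,x,y,.12,z-.012,z+.015)&br
    P=W[m]; 
    # top edge: keep points on the rim annulus
    r=np.hypot(*(P[:,:2]-[x,y]).T); Q=P[(r>.077)&(r<.092)]; 
    for _ in range(5):
        A=np.c_[Q[:,:2],np.ones(len(Q))]; s=np.linalg.lstsq(A,Q[:,2],rcond=None)[0]; e=Q[:,2]-A@s; Q=Q[(e>-.0025)&(e<.004)]
    print(n,len(P),len(Q),"plane",s[:2].round(4),"z at c",(s@[x,y,1]).round(4),"rim",circ(Q,.0835),hullfit(W,m,.09))
E
python3 rim.py .675 .0245 .185 4
```

```text
t 27.05 pos [ 0.6391 -0.0507  0.16  ] phi 2.709 tilt 0.0017 d [337.7 201.9   0.5] yaw 0.0 w 0.1316925031698096 F [ 0.7  0.3 -3. ]
top 302 168 plane [-0.0113  0.0189] z at c 0.1907 rim (array([0.6732, 0.0252]), np.float64(0.0024)) (array([0.6726, 0.0228]), np.float64(0.0005), np.float64(0.0889), 302)
scene 1150 266 plane [0.0123 0.0334] z at c 0.1892 rim (array([0.679, 0.023]), np.float64(0.0018)) (array([0.6759, 0.0239]), np.float64(0.0018), np.float64(0.0881), 1150)
```

View pics/scene4.png

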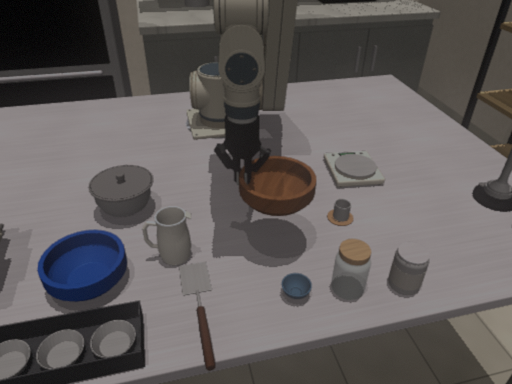

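The bowl hangs almost level at (277,183) and clears everything. I'll carry it over the scale.

{"name": "drive_tool", "arguments": {
  "motion": [
    {"tx": 8, "ty": 4.7, "tz": 0, "yaw": 0, "grip": -1},
    {"tx": 16, "ty": 9.6, "tz": 0, "yaw": 0, "grip": -1},
    {"tx": 24, "ty": 14.4, "tz": 0, "yaw": 0, "grip": -1},
    {"tx": 27, "ty": 16.2, "tz": 0, "yaw": 0, "grip": -1},
    {"tx": 27, "ty": 16.2, "tz": 0, "yaw": 0, "grip": -1},
    {"tx": 27, "ty": 16.2, "tz": 0, "yaw": 0, "grip": -1},
    {"tx": 27, "ty": 16.2, "tz": 0, "yaw": 0, "grip": -1},
    {"tx": 27, "ty": 16.2, "tz": 0, "yaw": 0, "grip": -1},
    {"tx": 27, "ty": 16.2, "tz": 0, "yaw": 0, "grip": -1},
    {"tx": 27, "ty": 16.2, "tz": 0, "yaw": 0, "grip": -1},
    {"tx": 27, "ty": 16.2, "tz": 0, "yaw": 0, "grip": -1},
    {"tx": 24, "ty": 14.4, "tz": 0, "yaw": 0, "grip": -1},
    {"tx": 20, "ty": 12, "tz": 0, "yaw": 0, "grip": -1},
    {"tx": 16, "ty": 9.6, "tz": 0, "yaw": 0, "grip": -1},
    {"tx": 10, "ty": 6, "tz": 0, "yaw": 0, "grip": -1},
    {"tx": 3.5, "ty": 1.6, "tz": 0, "yaw": 0, "grip": -1},
    {"tx": 0, "ty": 0, "tz": 0, "yaw": 0, "grip": -1},
    {"tx": 0, "ty": 0, "tz": 0, "yaw": 0, "grip": -1},
    {"tx": 0, "ty": 0, "tz": 0, "yaw": 0, "grip": -1}
  ]
}}

```text
t: 29.05
ee_pos: [0.418, 0.2733, 0.161]
tcp_rot: [-0.0, 0.215, 0.977, -0.0]
contact_force: [-0.0, 0.7, -3.2]
width: 0.134
grip_force: 58.7
```

```bash
python3 go.py .4176 .2736 .082 2.709; python3 rim.py .4523 .3495 .191 5
```

```text
t 29.05 pos [0.418  0.2733 0.161 ] phi 2.708 tilt 0.0002 d [ 0.5  0.1 79. ] yaw -0.001 w 0.13409360023003195 F [-0.   0.7 -3.2]
top 427 301 plane [ 0.001  -0.0026] z at c 0.1932 rim (array([0.4523, 0.3487]), np.float64(0.0027)) (array([0.4528, 0.3503]), np.float64(0.0014), np.float64(0.0876), 427)
scene 463 219 plane [0.0208 0.0108] z at c 0.1922 rim (array([0.4551, 0.3467]), np.float64(0.0027)) (array([0.4559, 0.3458]), np.float64(0.0027), np.float64(0.087), 463)
```

{"name": "drive_tool", "arguments": {
  "motion": [
    {"tx": 0, "ty": 0, "tz": 8, "yaw": 0, "grip": -1},
    {"tx": 0, "ty": 0, "tz": 15, "yaw": 0, "grip": -1},
    {"tx": 0, "ty": 0, "tz": 20, "yaw": 0, "grip": -1},
    {"tx": 0, "ty": 0, "tz": 15, "yaw": 0, "grip": -1},
    {"tx": 0, "ty": 0, "tz": 8, "yaw": 0, "grip": -1},
    {"tx": 0, "ty": 0, "tz": 4, "yaw": 0, "grip": -1},
    {"tx": 0, "ty": 0, "tz": 2, "yaw": 0, "grip": -1},
    {"tx": 0, "ty": 0, "tz": 0, "yaw": 0, "grip": -1},
    {"tx": 0, "ty": 0, "tz": 0, "yaw": 0, "grip": -1},
    {"tx": 0, "ty": 0, "tz": 0, "yaw": 0, "grip": -1}
  ]
}}

```text
t: 30.15
ee_pos: [0.4179, 0.274, 0.0896]
tcp_rot: [0.0, 0.214, 0.977, 0.0]
contact_force: [-0.7, -0.1, -3.7]
width: 0.131
grip_force: 58.7
```

{"name": "drive_tool", "arguments": {
  "motion": [
    {"tx": 0, "ty": 0, "tz": 1, "yaw": 0, "grip": -1},
    {"tx": 0, "ty": 0, "tz": 1, "yaw": 0, "grip": -1},
    {"tx": 0, "ty": 0, "tz": 1, "yaw": 0, "grip": -1},
    {"tx": 0, "ty": 0, "tz": 0, "yaw": 0, "grip": -1},
    {"tx": 0, "ty": 0, "tz": 0, "yaw": 0, "grip": -1}
  ]
}}

```text
t: 30.65
ee_pos: [0.4176, 0.2739, 0.086]
tcp_rot: [-0.0, 0.214, 0.977, -0.0]
contact_force: [-0.1, -0.6, -2.6]
width: 0.131
grip_force: 58.8
```

{"name": "drive_tool", "arguments": {
  "motion": [
    {"tx": 0, "ty": 0, "tz": 1, "yaw": 0, "grip": -1},
    {"tx": 0, "ty": 0, "tz": 1, "yaw": 0, "grip": -1},
    {"tx": 0, "ty": 0, "tz": 1, "yaw": 0, "grip": -1},
    {"tx": 0, "ty": 0, "tz": 0.6, "yaw": 0, "grip": -1},
    {"tx": 0, "ty": 0, "tz": 0, "yaw": 0, "grip": -1},
    {"tx": 0, "ty": 0, "tz": 0, "yaw": 0, "grip": -1}
  ]
}}

```text
t: 31.25
ee_pos: [0.4176, 0.2739, 0.0825]
tcp_rot: [0.0, 0.214, 0.977, 0.0]
contact_force: [0.2, -0.9, -3.4]
width: 0.129
grip_force: 58.7
```

{"name": "drive_tool", "arguments": {
  "motion": [
    {"tx": 0, "ty": 0, "tz": 0.5, "yaw": 0, "grip": -1},
    {"tx": 0, "ty": 0, "tz": 0, "yaw": 0, "grip": -1},
    {"tx": 0, "ty": 0, "tz": 0.4, "yaw": 0, "grip": -1},
    {"tx": 0, "ty": 0, "tz": 0, "yaw": 0, "grip": -1},
    {"tx": 0, "ty": 0, "tz": 0, "yaw": 0, "grip": -1}
  ]
}}

```text
t: 31.75
ee_pos: [0.4177, 0.2739, 0.0821]
tcp_rot: [0.0, 0.214, 0.977, 0.0]
contact_force: [-3.4, -1.9, 5.4]
width: 0.133
grip_force: 60.0
```

In contact and gentle (net about 9 N). Release and rise.

{"name": "drive_tool", "arguments": {
  "motion": [
    {"tx": 0, "ty": 0, "tz": 0, "yaw": 0, "grip": -0.4},
    {"tx": 0, "ty": 0, "tz": 0, "yaw": 0, "grip": -0.1},
    {"tx": 0, "ty": 0, "tz": 0, "yaw": 0, "grip": -0.1},
    {"tx": 0, "ty": 0, "tz": 0, "yaw": 0, "grip": -0.1},
    {"tx": 0, "ty": 0, "tz": -10, "yaw": 0, "grip": -0.1},
    {"tx": 0, "ty": 0, "tz": -25, "yaw": 0, "grip": -0.1},
    {"tx": 0, "ty": 0, "tz": -35, "yaw": 0, "grip": -0.1},
    {"tx": 0, "ty": 0, "tz": -35, "yaw": 0, "grip": -0.1},
    {"tx": 0, "ty": 0, "tz": -15, "yaw": 0, "grip": -0.1},
    {"tx": 0, "ty": -40, "tz": 0, "yaw": 0, "grip": -0.1},
    {"tx": 0, "ty": -40, "tz": 0, "yaw": 0, "grip": -0.1},
    {"tx": 0, "ty": -40, "tz": 0, "yaw": 0, "grip": -0.1},
    {"tx": 0, "ty": -40, "tz": 0, "yaw": 0, "grip": -0.1},
    {"tx": 0, "ty": 0, "tz": 0, "yaw": 0, "grip": -0.1},
    {"tx": 0, "ty": 0, "tz": 0, "yaw": 0, "grip": -0.1}
  ]
}}

```text
t: 33.25
ee_pos: [0.3508, 0.1282, 0.2025]
tcp_rot: [0.001, 0.216, 0.977, 0.0]
contact_force: [0.8, 0.3, 0.5]
width: 0.453
grip_force: 0.0
```

```bash
python3 rim.py .4523 .3495 .115 6; python3 - <<'E'
from fit import *
for n in("top","scene"):
    W=cloud(grab(n)); print(n)
    for k,x,y,r in(("l",.443,.042,.031),("s",.638,.2236,.021)):
        m=near(W,x,y,.05,.03,.056);print(k,m.sum(),circ(W[m],r) if m.sum()>5 else 0)
    m=near(W,.461,-.3426,.11,.083,.098);print("lid",hullfit(W,m,.084) if m.sum()>5 else 0)
    m=near(W,.461,-.3426,.02,.108,.12);print("knob",m.sum(),hullfit(W,m,.011) if m.sum()>5 else 0)
    print("timer",hullfit(W,near(W,.5335,.132,.05,.015,.05),.028),"jug",hullfit(W,near(W,.675,-.226,.05,.03,.1),.04))
E
```

```text
top 600 396 plane [-0.0048 -0.0083] z at c 0.115 rim (array([0.4521, 0.3493]), np.float64(0.0026)) (array([0.4502, 0.3486]), np.float64(0.0016), np.float64(0.0878), 600)
scene 349 289 plane [ 0.0068 -0.0056] z at c 0.1154 rim (array([0.4554, 0.3483]), np.float64(0.0026)) (array([0.4555, 0.3471]), np.float64(0.0032), np.float64(0.0867), 349)
top
l 83 (array([0.4427, 0.0424]), np.float64(0.0006))
s 95 (array([0.6371, 0.2246]), np.float64(0.0007))
lid (array([ 0.4612, -0.3414]), np.float64(0.0006), np.float64(0.0834), 2880)
knob 53 (array([ 0.4606, -0.3408]), np.float64(0.0011), np.float64(0.0099), 53)
timer (array([0.5335, 0.1324]), np.float64(0.001), np.float64(0.027), 280) jug (array([ 0.6767, -0.2258]), np.float64(0.002), np.float64(0.0386), 431)
scene
l 243 (array([0.4442, 0.0421]), np.float64(0.0014))
s 200 (array([0.6382, 0.2243]), np.float64(0.0011))
lid (array([ 0.4618, -0.3419]), np.float64(0.0008), np.float64(0.0839), 1783)
knob 47 (array([ 0.4626, -0.3408]), np.float64(0.001), np.float64(0.0104), 47)
timer (array([0.5355, 0.1313]), np.float64(0.0018), np.float64(0.0256), 243) jug (array([ 0.6812, -0.2283]), np.float64(0.0022), np.float64(0.0397), 973)
```

View pics/scene6.png

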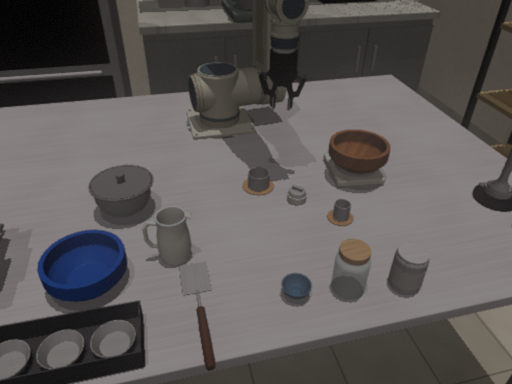

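View pics/top6.png

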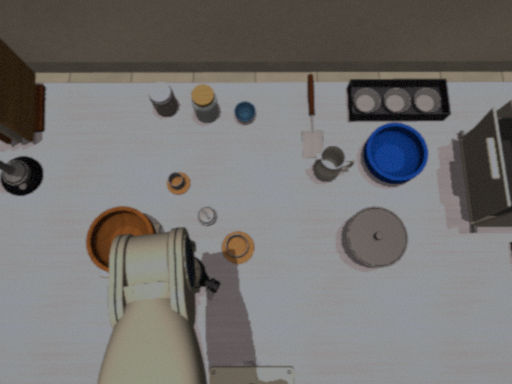

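Everything is in place. The bowl is level on the scale at scene (358,152), the lid is on the steel bowl at (122,186), the rings are on their boards, and the jug and timer haven't moved. The arm is clear, so I'm handing the job in.

```bash
python3 -c "
from cell import ticket
print(ticket.job_done())"
```

```text
the job is handed in; nothing more can be done
None
```

I handed in the finished job at about 33 s of the 131 s allowed: both rings, the lid and the wooden bowl measured within about 3 mm of centre and level in the last camera check, with the jug and timer unmoved; no verdict was returned.

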